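Lock the docked water tank and take off its cap

TASK

The espresso machine's water tank is to be refilled. Swing the steel hook fully closed into its catch so that the tank is locked in its dock, then take the black cap off: tanks with ordinary and with reverse thread are both in use and look alike, so try which way it turns loose. Lift the cap straight up and finish while still holding it, upright and still, about 10 cm above the neck it came from; leave the hook closed and do not disturb the pitcher, tamper or cup.

Things in the scene. Friction and masses are not known exactly. Their poses are not given: they have to be found in the camera images.
- hook (a joint): Angle of the steel hook bar across the front (robot side) of the dock, about an upright hinge: 0 = fully closed (hard stop, bar in its C-shaped catch, parallel to the tank's front), growing as the free end swings out towards the robot, up to 1.6 rad. Starts at 0.6 to 1.2. Light friction keeps it where it is left.
- hook_hinge (a point): Point on the hook's hinge axis at the height of the bar (75 mm above the counter), fixed to the dock. Axes are the dock's: x away from the robot towards the tank, y to the left along the tank's front, z up. Closed, the 10 mm thick, 158 mm long bar points along -y from here.
- hook_peg (a point): Upright round steel handle peg on the hook bar, 12 mm thick, 95 mm from the hinge axis. It stands up from the bar, its top 135 mm above the counter; this point is on its axis 15 mm below the top. When closed it is 30 mm in front of the tank. Its axes turn with the hook.
- catch (a point): Middle of the C-shaped steel catch in the dock, open to the robot side, that the bar lies in when closed, 145 mm from the hinge axis and 75 mm above the counter; its upper lip ends 12 mm above the bar's axis. Axes are the dock's.
- neck (a point): Centre of the top rim of the tank's neck, 27 mm wide, 132 mm above the counter, under the cap. Axes are the dock's: x away from the robot, square to the tank's front; z up. Tank: white block 110 (x) by 190 (y) mm, fixed in its steel dock; its top by the neck is 112 mm above the counter, and a raised part, 150 mm high, begins 70 mm to the neck's +y side.
- cap_center (a point): Centre, half-way up, of the round black cap, 50 mm wide, 46 mm high, 80 g, ribbed, a low grey ridge on top along its x axis. Solid and straight in its upper 28 mm. Seated, its top is 160 mm and this point 137 mm above the counter, 5 mm above neck, with 2 mm of vertical play. z up; at the start x is within 0.12 rad of the neck's x.
- cap: Same cap; origin under its centre. Quarter-turn thread, unknown hand. Right way (anticlockwise or clockwise from above): runs freely, lifts off once turned 60 to 95 deg from its start, stops near 105. It does not rise by itself. Wrong way: hard stop within 30 deg, then fingers slip round it. It cannot lift until free. A 40 N grip is enough.
- pitcher: Steel milk pitcher with a handle, 84 mm wide, 100 mm high, loose on the counter to the left; origin under its centre. Bystander.
- tamper: Steel coffee tamper, 58 mm wide, 88 mm high, loose on the counter to the right; origin under its centre. Bystander.
- cup: White ceramic cup, 80 mm wide, 65 mm high, loose on the counter to the right, farther off; origin under its centre. Bystander.
Mind the look-alikes: they are no part of the job. Of the things shaped like the cap, the black one is meant.

How it is judged (in metres and radians):
On the way, in this order (a step that is already met when the one before it is completed fails the run):
1. the hook is swung closed into its catch while the cap is still on (value of joint hook below 0.08 rad and z of cap_center in the frame of neck below 0.012 m and angle between the x axis of cap_center and the x axis of neck, either way round below 0.6 rad), for 0.2 s.
2. the cap is turned loose in its own direction, still on the neck (angle between the x axis of cap_center and the x axis of neck, either way round above 0.7 rad and z of cap_center in the frame of neck below 0.02 m and horizontal distance between cap_center and neck below 0.01 m).
At the end, for the whole second after the job is handed in: The hook is closed (within 0.08 rad of its stop) and the fingers hold the cap still (under 30 mm/s), within 0.3 rad of upright, lifted 60 to 165 mm off its seat and within 50 mm sideways of the neck's axis (value of joint hook below 0.08 rad and z of cap_center in the frame of neck between 0.065 and 0.17 m and horizontal distance between cap_center and neck below 0.05 m and angle between cap_center's own z axis and vertical below 0.3 rad and linear speed of cap below 0.03 m/s and contact force between cap and the fingers above 2 N); the arm keeps its last pose, push and grip.
It fails at once if the pitcher is knocked or moved more than 30 mm (distance of pitcher from where it was at the start of the episode above 0.03 m).
It fails at once if the tamper is knocked or moved more than 30 mm (distance of tamper from where it was at the start of the episode above 0.03 m).
It fails at once if the cup is knocked or moved more than 30 mm (distance of cup from where it was at the start of the episode above 0.03 m).
It also fails if it takes over 51 s, if anything falls off the work surface, if the arm or the gripper's body presses on something with over 40 N, if the wrist force passes 120 N, or if a joint passes its speed limit or range.

ROBOT

A 7-joint arm with a two-finger parallel gripper is mounted at the origin on the work surface. World frame = base frame: x ahead of the robot, y to its left, z up, the work surface at z = 0. Lengths are in m, angles in degrees, forces in N, time in s.
With the tool pointing down it reaches from about 0.425 to 0.875 m from the base axis. Payload 4.7 kg.
Tool frame: the origin (TCP) lies midway between the tips of the shut fingers; the grasp point (between the pads) lies 19 mm behind it; z points along the fingers, y is the direction in which the jaws open and shut (so a half turn about z gives the same grasp; the last joint's range is limited). The gripper opens to 87 mm and grips with 3 to 60 N. Pads are 19 mm wide; open, the fingers measure 117 mm over their backs; the gripper's body (75 mm by 190 mm) begins 51 mm behind the grasp point.
Start: joints at [-67.489, 18.392, -4.016, 83.108, 1.295, 78.541, -3.26], TCP at [0.24, 0.604, 0.183] pointing down, gripper open.
Joint ranges: [-163.93, 163.93], [-17.29, 119.83], [-79.2, 71.16], [3.27, 140.29], [-89.18, 269.18], [5.43, 117.66], [-154.24, 154.24]. Speed limits (degrees/s): [147.25, 147.25, 180, 180, 180, 180, 180].

INTERFACE

Orientations are given as [roll, pitch, yaw] about the fixed x, y, z axes, in that order (R = Rz(yaw) Ry(pitch) Rx(roll)).
In Python, from cell import env gives the robot as it stands.
- The arm moves only by the tool apply_moves, never from a script. Its argument "targets" is a list of rows, each a list of 2 entries, a list of its own where there are three numbers: the shift along the world's x, y, z in mm, then the turn, a rotation vector about the world's x, y, z in rad. A call has 1 to 8 rows; each row is the pose to reach, as a shift and turn from the pose commanded when the call began; what a row does not reach only later rows make up. A row lasts 1/10 s, in which the tool goes at most 50 mm and 8.59 degrees, less where a joint would pass 70% of its speed; a pose out of reach is approached as far as the arm can. A call with a gripper value outside its range is refused whole. "hand" is the finger opening in mm, from 0 to 87, set as the call begins (left out, the last holds). The fingers move at their own pace and stop on an object; "squeeze" is the grip in N (left out, the last holds). Time passes only in rows, so rows that repeat a pose let the fingers close. It gives the time, the measured TCP pose, the force and the opening at its end, in the units of the state.
- env.get_obs(): the state, without advancing time (a new reading comes with each control period).
- env.read_camera(name): name is "scene" or "side" or "wrist"; returns a dict with "image" (384x512x3 uint8, red, green, blue), "camera_matrix" (3x3 intrinsics, pixels), "k1" (the pictures are not rectified: a ray, as slopes to the right and down, at radius r is drawn at 1 + k1 r^2 times it, then the intrinsics apply), "camera_from_world" (4x4, takes a point from world to camera coordinates); the wrist camera has in their place "mount" (4x4, takes a point from camera to tool coordinates, whose origin is the TCP and whose axes are the flange's). Camera axes: x right, y down, z forward; pixel columns grow to the right and rows downward; lengths in m; the calibration is good to about 2 mm. A picture is of the moment at which its call begins: read the wrist's pose just before it. There is no depth.
- env.sign_off(): hands the job in, once; it reports no verdict.
Trained networks look in a picture, given as the dict that the camera call returned (one of the last four; its "shot" number tells which), for a name from the list of things; names that differ only in an ending like _2 or _b are one class to them, and where a whole thing is asked for, a point or a joint stands for the part that bears it (a point fixed in the world has none). Each returns a list of dicts, best first, with "conf" (0 to 1); they miss things now and then, are a little off and sometimes report something else, mostly with a low value. They report only what shows in the picture. A call takes as long as a camera call. They do not tell look-alikes from the thing itself.
- env.regions_of(picture, target): "region" (384x512 bool, what is visible of it) and "rect" ([left, top, right, bottom] in pixels, round what is visible of it).
The state is a dict: "time_s": time; "qpos": joint angles; "joint_velocities": joint speeds; "effort": joint torques, N m; "tool_pos": TCP position; "tool_rot": TCP orientation; "force": force on the tool from outside, world axes, zero at the start; "wrist_torque": the same for the moment, N m; "grip_width": finger opening in m.
Only numpy, scipy, OpenCV 4.12 (cv2) and the standard library are available. Lean on these libraries where they do the work, as an engineer would, in place of code of your own. Each camera call takes 0.05 s, during which the arm holds its last target. There are 200 camera calls.

## Working session

There is one attempt and no reset: what is moved stays moved. The work goes in short steps, Python scripts to look and compute and a tool call to move; the robot and the scene stay as the last step left them, time stands still between calls to the robot, and variables do not carry over. Pictures are saved under pics/ and viewed, about 8 in all and at most 12, crops included, and the job is handed in when it is done.

Besides the shell and the picture viewer there is one more tool, called after "Call:" by a JSON object that holds its "op" and its "data", one argument or row to a line. apply_moves: Moves the arm, as the interface text tells. Its arguments: {"type":"object","properties":{"targets":{"type":"array","items":{"type":"array"}},"hand":{"type":"number"},"squeeze":{"type":"number"}},"required":["targets"]}

```bash
mkdir -p pics; ls; cat > h.py <<'E'
import numpy as np,cv2
from cell import env
from scipy.spatial.transform import Rotation as R
def cams(p,obs=None):
    K=np.array(p["camera_matrix"]);k1=p["k1"]
    if "camera_from_world" in p: T=np.array(p["camera_from_world"])
    else:
        W=np.eye(4);W[:3,:3]=R.from_euler('xyz',obs["tool_rot"],degrees=True).as_matrix();W[:3,3]=obs["tool_pos"]
        T=np.linalg.inv(W@np.array(p["mount"]))
    return K,k1,T
def ray(p,uv,obs=None):
    K,k1,T=cams(p,obs)
    d=np.array([k1,0,0,0,0.]) [:5]
    n=cv2.undistortPoints(np.array([[uv]],float),K,np.array([k1,0,0,0,0.]))[0,0]
    Ti=np.linalg.inv(T);return Ti[:3,3],Ti[:3,:3]@np.array([n[0],n[1],1])
def atz(p,uv,z,obs=None):
    o,d=ray(p,uv,obs);return o+d*(z-o[2])/d[2]
def proj(p,X,obs=None):
    K,k1,T=cams(p,obs);X=np.atleast_2d(X)
    c=X@T[:3,:3].T+T[:3,3]
    q=c[:,:2]/c[:,2:];r=(q**2).sum(1,keepdims=True);q=q*(1+k1*r)
    return q*[K[0,0],K[1,1]]+[K[0,2],K[1,2]]
def tri(a,b):
    A=np.zeros((3,3));B=np.zeros(3)
    for o,d in (a,b):
        d=d/np.linalg.norm(d);M=np.eye(3)-np.outer(d,d);A+=M;B+=M@o
    return np.linalg.solve(A,B)
E
python3 - <<'E'
from h import *
o=env.get_obs();print(o)
for n in("scene","side"):
    p=env.read_camera(n);cv2.imwrite(f"pics/{n}0.png",cv2.resize(p["image"][:,:,::-1],(800,600)))
    print(n,p["k1"],np.round(np.linalg.inv(p["camera_from_world"]),2).tolist())
    for t in("cap","hook","hook_peg","pitcher","tamper","cup"):
        for r in env.regions_of(p,t)[:4]:
            ys,xs=np.nonzero(r["region"]);print(t,round(r["conf"],2),r["rect"],xs.mean().round(1),ys.mean().round(1),p["image"][r["region"]].mean(0).round())
E
```

```text
pics
{'time_s': 0.0, 'qpos': array([-67.48972851,  18.43980068,  -4.0155553 ,  83.17355464,
         1.2951684 ,  78.54003692,  -3.2597043 ]), 'joint_velocities': array([-0.05061282,  0.01427569,  0.07054057,  0.04133909,  0.04337574,
        0.07533798,  0.10983264]), 'effort': array([-1.59783604e-04, -4.91287172e+01, -4.03943891e-01, -3.12528205e+01,
       -6.39874628e-02,  4.36906144e-02,  1.67574149e-04]), 'tool_pos': array([0.24018507, 0.60333503, 0.18166498]), 'tool_rot': array([-1.79891857e+02,  5.79627479e-03,  1.58299806e+02]), 'force': array([ 0.37808215, -0.74323963,  0.45733356]), 'wrist_torque': array([-0.04510476, -0.0011893 ,  0.06562212]), 'grip_width': 0.08714060648862115}
scene -0.057474253035120215 [[0.68, 0.52, -0.51, 1.22], [0.73, -0.5, 0.46, -0.56], [-0.01, -0.69, -0.72, 1.03], [0.0, 0.0, 0.0, 1.0]]
cap 0.83 [244.2, 268.2, 261.9, 296.0] 252.4 280.1 [208. 114.  59.]
cap 0.59 [228.1, 200.4, 248.4, 218.9] 238.4 209.7 [43. 42. 43.]
cap 0.53 [274.2, 251.4, 291.2, 270.8] 281.9 261.5 [ 39.  76. 171.]
hook 0.65 [228.0, 175.0, 246.3, 189.7] 238.0 183.3 [154. 148. 156.]

[... 389 characters left out ...]
0.0, 0.0, 0.0, 1.0]]
cap 0.98 [337.7, 223.1, 360.7, 252.0] 349.0 237.2 [166.  94.  54.]
cap 0.82 [204.7, 266.1, 230.0, 295.8] 217.6 281.9 [169.  97.  56.]
cap 0.79 [326.1, 202.1, 343.2, 222.0] 332.6 209.3 [ 42.  67. 125.]
cap 0.67 [275.2, 192.4, 296.4, 217.8] 285.9 205.8 [37. 37. 38.]
hook 0.56 [192.7, 195.7, 248.6, 226.5] 218.2 211.2 [124. 120. 123.]
hook_peg 0.81 [197.6, 191.1, 247.6, 229.7] 222.1 208.5 [127. 123. 126.]
pitcher 0.79 [204.9, 109.0, 234.7, 145.1] 220.1 127.0 [106. 103. 105.]
tamper 0.61 [277.0, 357.2, 303.9, 381.6] 290.3 371.0 [137. 133. 136.]
cup 0.74 [350.1, 276.5, 385.5, 317.8] 367.2 295.6 [137. 134. 127.]
cup 0.71 [194.3, 166.2, 317.6, 275.4] 271.6 223.3 [144. 142. 140.]
```

View pics/scene0.png

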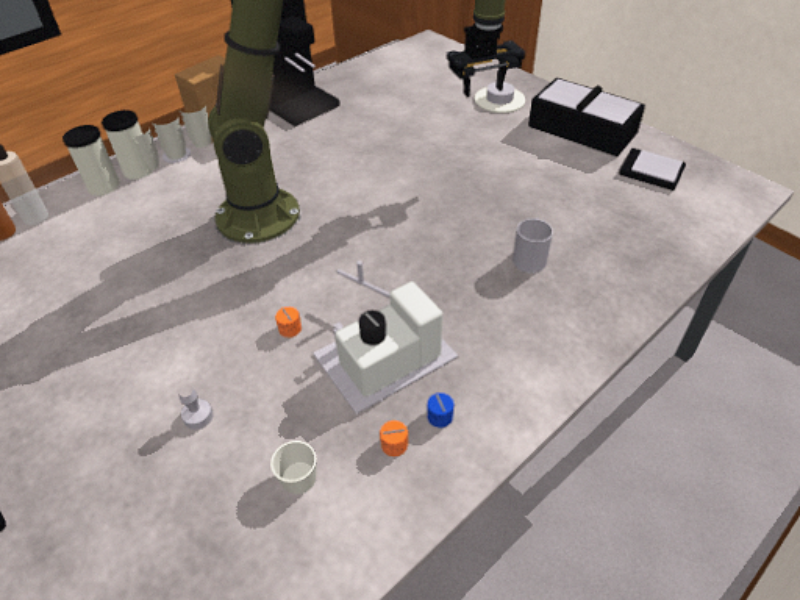

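View pics/side0.png

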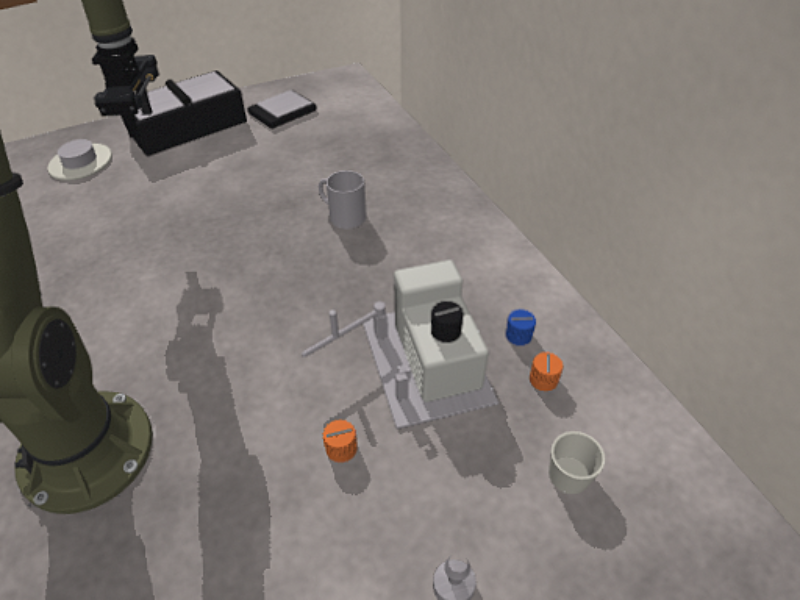

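```bash
python3 - <<'E'
from h import *
ps={n:env.read_camera(n) for n in("scene","side")}
a,b=ps["scene"],ps["side"]
def T(n,u,v):
    x=tri(ray(a,u),ray(b,v));print(n,x.round(3),(proj(a,x)-u).round(1),(proj(b,x)-v).round(1))
T("black cap",(238.4,209.7),(285.9,205.8))
T("pitcher",(340.2,156.8),(220.1,127)); T("tamper",(124.7,263.3),(290.3,371)); T("cup",(188.8,298.4),(367.2,295.6))
T("or1",(252.4,280.1),(349,237.2));T("blue",(281.9,261.5),(332.6,209.3))
E
```

```text
black cap [ 0.606 -0.102  0.134] [[-0.1  0.3]] [[-0.2 -0.3]]
pitcher [0.611 0.389 0.046] [[ 0.1 -0.2]] [[0.1 0.2]]
tamper [ 0.45  -0.434  0.019] [[ 0.1 -0.1]] [[0.1 0.2]]
cup [ 0.691 -0.364  0.04 ] [[-0.2  0.2]] [[-0.2 -0.3]]
or1 [ 0.76  -0.19   0.021] [[-0.2  0.3]] [[-0.2 -0.3]]
blue [ 0.775 -0.084  0.021] [[-0.3  0.6]] [[-0.4 -0.6]]
```

The black cap on the tank is at scene (372,326) and side (447,321). The look-alikes in scene are orange (288,321), orange (394,438) and blue (440,409). I choose the black one, which sits on the tank neck. The hook is swung out, with its peg at scene (360,268) and side (334,320). Next is one close crop of both views.

```bash
python3 - <<'E'
from h import *
a=env.read_camera("scene");b=env.read_camera("side")
c1=a["image"][155:265,195:305];c2=b["image"][165:275,185:325]
f=lambda c:cv2.resize(c[:,:,::-1],None,fx=4,fy=4,interpolation=cv2.INTER_CUBIC)
A=f(c1);B=cv2.resize(f(c2),None,fx=0.64,fy=0.64)
cv2.imwrite("pics/crop.png",np.vstack([np.hstack([A[:, :440]])]))
B=f(c2);W=np.zeros((440,800,3),np.uint8);W[:,:]=0
cv2.imwrite("pics/cropA.png",A);cv2.imwrite("pics/cropB.png",B)
E
```

```text
(no output)
```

View pics/cropA.png

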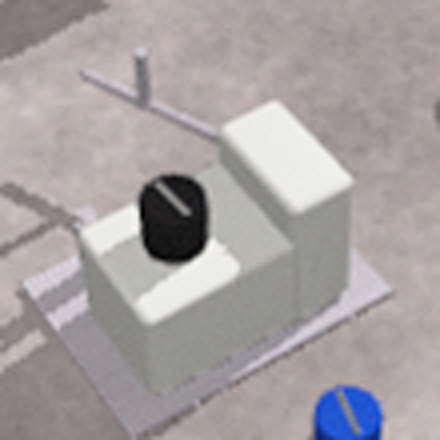

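View pics/cropB.png

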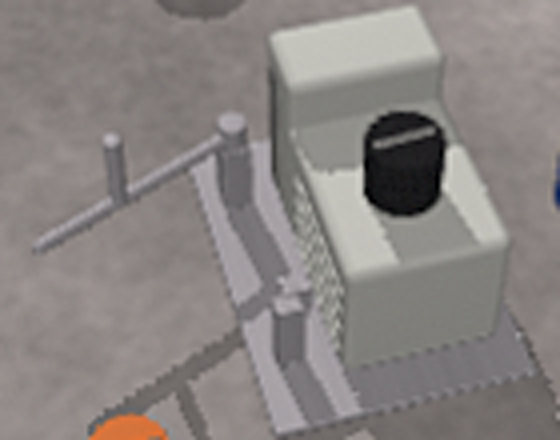

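```bash
python3 - <<'E'
from h import *
a=env.read_camera("scene");b=env.read_camera("side")
A=lambda x,y:(195+x/4-.375,155+y/4-.375)
B=lambda x,y:(185+x/4-.375,165+y/4-.375)
def T(n,u,v):
    x=tri(ray(a,u),ray(b,v));print(n,x.round(4),(proj(a,x)-u).round(1),(proj(b,x)-v).round(1));return x
pt=T("pegtop",A(141,52),B(112,137))
pb=T("pegbase",A(144,103),B(120,203))
e=T("barend",A(83,73),B(37,246))
T("frontright",A(82,243),B(348,273))
T("backright",A(150,322),B(506,242))
T("bigBackleft",A(352,185),B(415,10))
print("hingetop?",[atz(b,B(232,120),z).round(4) for z in(.075,.085,.09,.1)])
print("catch",[atz(b,B(290,290),z).round(4) for z in(.075,.087)])
print("ridgeA",atz(a,A(157,180),.16)-atz(a,A(188,214),.16),"B",atz(b,B(374,145),.16),atz(b,B(434,131),.16))
print("captop ctr",atz(a,A(173,195),.16),atz(b,B(405,138),.16))
print("peg top at z .135",atz(a,A(141,52),.135),atz(b,B(112,137),.135))
E
```

```text
pegtop [ 0.4467 -0.0028  0.1342] [[-0.  0.]] [[-0. -0.]]
pegbase [ 0.4455 -0.0048  0.0729] [[-0.1  0.3]] [[-0.2 -0.3]]
barend [ 0.3828 -0.0209  0.0768] [[-0.  0.]] [[-0. -0.]]
frontright [ 0.5476 -0.1466  0.1   ] [[ 0.6 -1.2]] [[0.9 1.4]]
backright [ 0.6467 -0.1639  0.1043] [[-0.1  0.3]] [[-0.2 -0.3]]
bigBackleft [0.6759 0.0151 0.1408] [[-0.   0.1]] [[-0.  -0.1]]
hingetop? [array([0.5431, 0.0305, 0.075 ]), array([0.5397, 0.0217, 0.085 ]), array([0.5379, 0.0173, 0.09  ]), array([0.5344, 0.0085, 0.1   ])]
catch [array([ 0.5175, -0.1213,  0.075 ]), array([ 0.5137, -0.1295,  0.087 ])]
ridgeA [-4.11254741e-02  5.05390807e-03  1.11022302e-16] B [ 0.58406618 -0.10091648  0.16      ] [ 0.62312432 -0.10620925  0.16      ]
captop ctr [ 0.6032182  -0.09972359  0.16      ] [ 0.60406372 -0.10381032  0.16      ]
peg top at z .135 [ 0.44739879 -0.00327031  0.135     ] [ 0.4465447  -0.00366852  0.135     ]
```

Dock yaw is about -9°, the hinge is near (0.538, 0.021), the hook is about 66° open and the cap is at (0.604, -0.102). I'll close the fingers and move to behind the peg with the jaw axis along its tangent.

Call:
{"op": "apply_moves", "data": {
  "targets": [
    [[195, -568, 10], [0, 0, -2.5]],
    [[195, -568, 10], [0, 0, -2.5]],
    [[195, -568, 10], [0, 0, -2.5]],
    [[195, -568, 10], [0, 0, -2.5]],
    [[195, -568, 10], [0, 0, -2.5]],
    [[195, -568, 10], [0, 0, -2.5]],
    [[195, -568, 10], [0, 0, -2.5]],
    [[195, -568, 10], [0, 0, -2.5]]
  ],
  "hand": 0,
  "squeeze": 20
}}

```text
time_s: 1.8
tool_pos: [0.3707, 0.2238, 0.1898]
tool_rot: [180.0, -0.1, 89.2]
force: [0.2, -0.4, 0.2]
grip_width: 0.0309
```

Call:
{"op": "apply_moves", "data": {
  "targets": [
    [[63, -186, 0], [0, 0, -1.28]],
    [[63, -186, 0], [0, 0, -1.28]],
    [[63, -186, 0], [0, 0, -1.28]],
    [[63, -186, 0], [0, 0, -1.28]],
    [[63, -186, 0], [0, 0, -1.28]],
    [[63, -186, 0], [0, 0, -1.28]],
    [[63, -186, 0], [0, 0, -1.28]],
    [[63, -186, 0], [0, 0, -1.28]]
  ]
}}

```text
time_s: 2.6
tool_pos: [0.4333, 0.0395, 0.1896]
tool_rot: [-180.0, -0.0, 20.4]
force: [1.1, 0.7, -0.5]
grip_width: 0.0005
```

```bash
python3 - <<'E'
from h import *
o=env.get_obs();print(o["tool_pos"].round(4),o["tool_rot"].round(1),o["qpos"].round(0),o["grip_width"])
p=env.read_camera("wrist");print(np.round(p["mount"],3).tolist())
im=cv2.resize(p["image"][:,:,::-1],(800,600))
for X,c in(((.4465,-.0033,.135),(0,0,255)),((.538,.021,.08),(0,255,0)),((.383,-.021,.08),(255,0,0)),((.604,-.102,.16),(255,0,255))):
    q=proj(p,X,o)[0]*1.5625;cv2.circle(im,tuple(int(v) for v in np.clip(q,-999,2000)),5,c,2)
cv2.imwrite("pics/w1.png",im)
E
```

```text
[0.4333 0.0395 0.1896] [-180.    -0.    20.4] [-33. -10.  22. 112.   4.  77. -82.] 0.0004620955129489574
[[-0.0, -0.954, -0.3, 0.082], [1.0, -0.0, 0.0, -0.001], [-0.001, -0.3, 0.954, -0.202], [0.0, 0.0, 0.0, 1.0]]
```

View pics/w1.png

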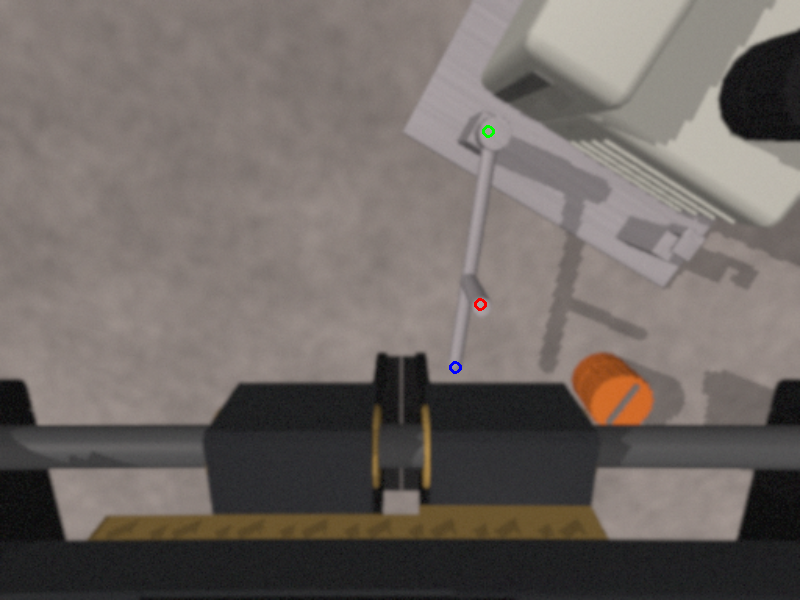

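Wrist view: the peg is at (475,290), the hinge post at (488,131) and the fingers at (400,370). My projections agree with it. Next: descend, then sweep.

Call:
{"op": "apply_moves", "data": {
  "targets": [
    [[2, -2, -45], [0, 0, -0.09]],
    [[2, -2, -90], [0, 0, -0.09]],
    [[2, -2, -90], [0, 0, -0.09]],
    [[2, -2, -90], [0, 0, -0.09]]
  ]
}}

```text
time_s: 3.05
tool_pos: [0.4352, 0.0376, 0.1001]
tool_rot: [180.0, 0.0, 15.7]
force: [-0.8, 0.4, 1.0]
grip_width: 0.0004
```

```bash
python3 - <<'E'
from h import *
o=env.get_obs();P0=o["tool_pos"];y0=o["tool_rot"][2];print(P0,y0,o["force"])
for d,th in [(.024,-165),(.018,-165),(.018,-159),(.018,-153),(.018,-147),(.018,-141),(.018,-135),(.018,-129),(.018,-123),(.018,-117),(.018,-111),(.018,-105),(.018,-99),(.016,-97)]:
    t=np.radians(th);P=np.array([.538+.095*np.cos(t)+d*np.sin(t),.021+.095*np.sin(t)-d*np.cos(t)])
    print(d,th,((P-P0[:2])*1000).round(1),np.radians(th+180-y0).round(3))
E
```

```text
[0.43516884 0.03758024 0.10005014] 15.713380889256024 [-0.82240841  0.38786993  1.01675898]
0.024 -165 [  4.9 -18. ] -0.012
0.018 -165 [  6.4 -23.8] -0.012
0.018 -159 [  7.7 -33.8] 0.092
0.018 -153 [ 10.  -43.7] 0.197
0.018 -147 [ 13.4 -53.2] 0.302
0.018 -141 [ 17.7 -62.4] 0.406
0.018 -135 [ 22.9 -71. ] 0.511
0.018 -129 [ 29.1 -79.1] 0.616
0.018 -123 [ 36.  -86.5] 0.721
0.018 -117 [ 43.7 -93.1] 0.825
0.018 -111 [ 52.  -98.8] 0.93
0.018 -105 [  60.9 -103.7] 1.035
0.018 -99 [  70.2 -107.6] 1.139
0.016 -97 [  75.4 -108.9] 1.174
```

Call:
{"op": "apply_moves", "data": {
  "targets": [
    [[5, -18, 0], [0, 0, 0]],
    [[6, -24, 0], [0, 0, 0]],
    [[8, -34, 0], [0, 0, 0.09]],
    [[10, -44, 0], [0, 0, 0.2]],
    [[13, -53, 0], [0, 0, 0.3]],
    [[18, -62, 0], [0, 0, 0.4]],
    [[23, -71, 0], [0, 0, 0.51]],
    [[29, -79, 0], [0, 0, 0.62]]
  ]
}}

```text
time_s: 3.85
tool_pos: [0.4659, -0.0414, 0.1016]
tool_rot: [179.9, -0.2, 51.4]
force: [-0.3, 0.6, -0.9]
grip_width: 0.0005
```

Call:
{"op": "apply_moves", "data": {
  "targets": [
    [[7, -7, 0], [0, 0, 0.1]],
    [[15, -14, 0], [0, 0, 0.2]],
    [[23, -20, 0], [0, 0, 0.31]],
    [[32, -25, 0], [0, 0, 0.41]],
    [[36, -27, 0], [0, 0, 0.47]],
    [[40, -28, 0], [0, 0, 0.52]],
    [[40, -28, 0], [0, 0, 0.52]]
  ]
}}

```text
time_s: 4.55
tool_pos: [0.5061, -0.0692, 0.1014]
tool_rot: [179.8, -0.0, 81.0]
force: [-0.6, -1.0, 0.4]
grip_width: 0.0004
```

```bash
cat > hk.py <<'E'
from h import *
import sys
o=env.get_obs();print(o["time_s"],o["tool_pos"].round(4),o["tool_rot"].round(1),o["force"].round(1))
a=env.read_camera("scene");b=env.read_camera("side")
A=cv2.resize(a["image"][155:255,195:295,::-1],None,fx=4,fy=4,interpolation=cv2.INTER_CUBIC)
B=cv2.resize(b["image"][165:265,215:315,::-1],None,fx=4,fy=4,interpolation=cv2.INTER_CUBIC)
cv2.imwrite(sys.argv[1],np.hstack([A,B]))
E
python3 hk.py pics/c1.png
```

```text
4.55 [ 0.5061 -0.0692  0.1014] [179.8  -0.   81. ] [-0.6 -1.   0.4]
```

View pics/c1.png

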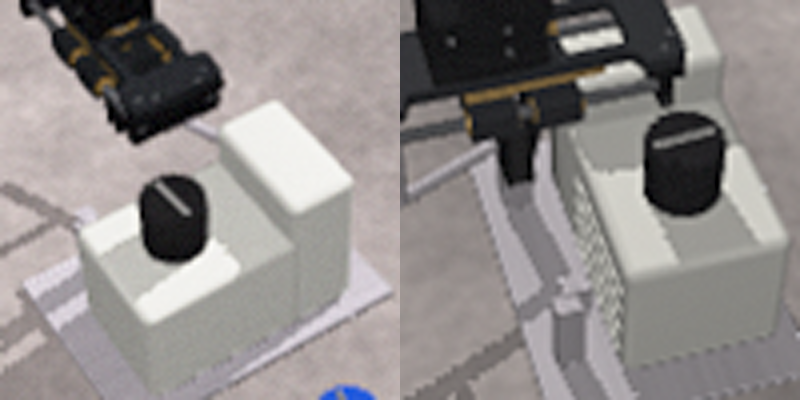

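The bar still looks open, so the hook seems not to have followed. I'll check with the wrist camera and the peg detection.

```bash
python3 - <<'E'
from h import *
o=env.get_obs()
p=env.read_camera("wrist");im=cv2.resize(p["image"][:,:,::-1],(500,375))
b=env.read_camera("side");s=cv2.resize(b["image"][150:270,170:290,::-1],(375,375),interpolation=cv2.INTER_CUBIC)
cv2.imwrite("pics/w2.png",cv2.resize(np.hstack([im,s]),(800,343)))
E
```

```text
(no output)
```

View pics/w2.png

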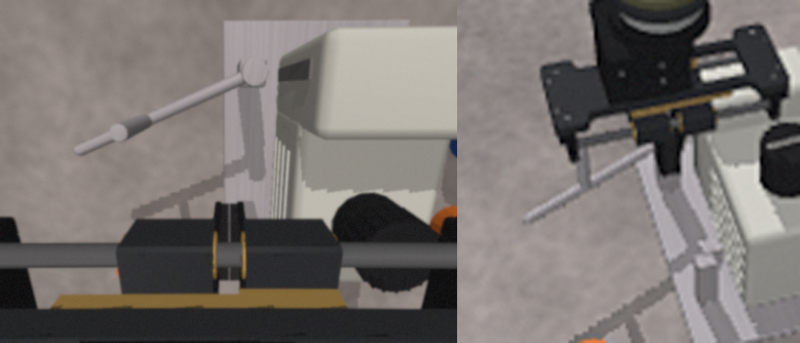

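```bash
python3 - <<'E'
from h import *
o=env.get_obs();print(o["tool_pos"],o["tool_rot"],o["qpos"].round(1))
p=env.read_camera("wrist");b=env.read_camera("side")
print("tcp in side",proj(b,o["tool_pos"]),"seen 243.8,210.8")
s=800/875*500/512
for n,X in dict(pegtop=(.4465,-.0033,.135),pegbase=(.4455,-.005,.08),end=(.383,-.021,.077),hinge=(.538,.021,.08),cap=(.604,-.102,.16)).items():
    print(n,(proj(p,X,o)[0]*s).round(0),"side",((proj(b,X)[0]-[170,150])*375/120*800/875+[457,0]).round(0))
M=np.array(p["mount"]);W=np.eye(4);W[:3,:3]=R.from_euler('xyz',o["tool_rot"],degrees=True).as_matrix();W[:3,3]=o["tool_pos"]
print("cam pos",(W@M)[:3,3])
E
```

```text
[ 0.50456328 -0.06906895  0.10019162] [ 1.79941604e+02 -3.33994160e-02  8.09256865e+01] [-26.8   4.5  33.3 110.1  -2.8  66.1  -1.6]
tcp in side [[243.94478106 218.05068009]] seen 243.8,210.8
pegtop [120. 131.] side [579. 139.]
pegbase [145. 122.] side [583. 181.]
end [ 78. 152.] side [525. 217.]
hinge [254.  69.] side [663. 132.]
cap [401. 257.] side [787. 139.]
cam pos [0.51675807 0.01305333 0.30270604]
```

```bash
python3 - <<'E'
from h import *
o=env.get_obs()
p=env.read_camera("wrist")
s=800/875*500/512
W=R.from_euler('xyz',o["tool_rot"],degrees=True).as_matrix()
for dz in (0,.01,-.01,-.02,-.03,-.04,-.05): 
    print(dz,[(proj(p,o["tool_pos"]+W@[dx,0,dz],o)[0]*s).round(0) for dx in(-.0095,0,.0095)])
im=p["image"][:,:,::-1];b=env.read_camera("side")["image"][170:230,210:270,::-1]
cv2.imwrite("pics/w3.png",np.hstack([cv2.resize(im[200:344,180:330],(400,384)),cv2.resize(b,(384,384),interpolation=cv2.INTER_NEAREST)]))
E
```

```text
0 [array([230., 204.]), array([230., 193.]), array([230., 182.])]
0.01 [array([230., 199.]), array([230., 189.]), array([230., 178.])]
-0.01 [array([230., 210.]), array([230., 198.]), array([230., 187.])]
-0.02 [array([230., 216.]), array([230., 204.]), array([230., 192.])]
-0.03 [array([230., 222.]), array([230., 210.]), array([230., 197.])]
-0.04 [array([230., 229.]), array([230., 217.]), array([230., 203.])]
-0.05 [array([230., 237.]), array([230., 224.]), array([230., 210.])]
```

View pics/w3.png

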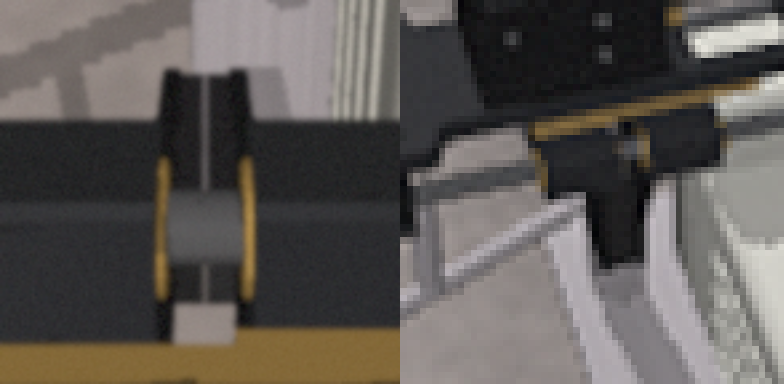

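The hook, with its peg still at wrist (120,130), did not move. The fingertips in the side view (244,211) appear about 25–30 mm higher than the stated TCP (244,218), so the sweep passed over the peg's top. I'll redo it by gripping the peg from above, lower down, with the jaw axis along the dock's y so the body stays clear of the tank.

Call:
{"op": "apply_moves", "data": {
  "targets": [
    [[0, 0, 50], [0, 0, 0]],
    [[-20, 20, 90], [0, 0, -0.1]],
    [[-58, 66, 90], [0, 0, -1.57]],
    [[-58, 66, 90], [0, 0, -1.57]],
    [[-58, 66, 90], [0, 0, -1.57]],
    [[-58, 66, 90], [0, 0, -1.57]],
    [[-58, 66, 90], [0, 0, -1.57]],
    [[-58, 66, 90], [0, 0, -1.57]]
  ],
  "hand": 60
}}

```text
time_s: 5.75
tool_pos: [0.4461, -0.0033, 0.1895]
tool_rot: [-180.0, -0.0, 24.9]
force: [0.7, 0.4, 0.3]
grip_width: 0.055
```

Call:
{"op": "apply_moves", "data": {
  "targets": [
    [[0, 0, 0], [0, 0, -0.59]],
    [[0, 0, 0], [0, 0, -0.59]],
    [[0, 0, 0], [0, 0, -0.59]],
    [[0, 0, 0], [0, 0, -0.59]],
    [[0, 0, -40], [0, 0, -0.59]],
    [[0, 0, -80], [0, 0, -0.59]],
    [[0, 0, -101], [0, 0, -0.59]],
    [[0, 0, -101], [0, 0, -0.59]]
  ]
}}

```text
time_s: 6.55
tool_pos: [0.4432, -0.0037, 0.0855]
tool_rot: [179.9, 0.4, -8.6]
force: [-1.2, 0.1, 0.2]
grip_width: 0.0598
```

```bash
python3 - <<'E'
from h import *
o=env.get_obs();print(o["tool_pos"],o["tool_rot"])
b=env.read_camera("side")
W=R.from_euler('xyz',o["tool_rot"],degrees=True).as_matrix()
im=cv2.resize(b["image"][150:250,160:280,::-1],(720,600),interpolation=cv2.INTER_CUBIC)
for z,c in((0,(0,0,255)),(-.03,(0,255,255))):
  for s in(-1,1):
    q=(proj(b,o["tool_pos"]+W@[0,s*.03,z])[0]-[160,150])*6;cv2.circle(im,tuple(q.astype(int)),4,c,1)
cv2.imwrite("pics/d1.png",im)
E
```

```text
[ 0.4431905  -0.00368885  0.0854957 ] [179.89108791   0.3576388   -8.59972442]
```

View pics/d1.png

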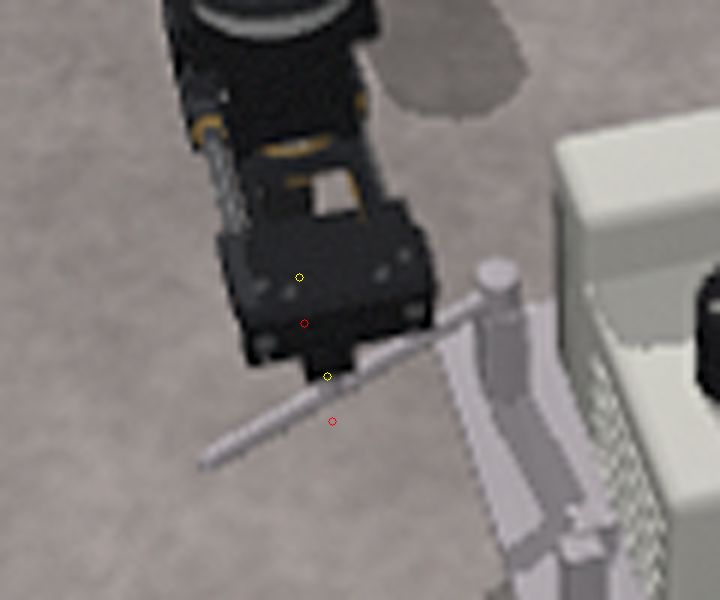

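The side view shows the near fingertip at (330,383), on the yellow mark, so the tips are about 30 mm behind the reported TCP. I'll compute the body's height before closing on the peg.

```bash
python3 - <<'E'
from h import *
o=env.get_obs();b=env.read_camera("side")
W=R.from_euler('xyz',o["tool_rot"],degrees=True).as_matrix()
for h in(.04,.05,.06,.07,.08,.09): print(h,[((proj(b,o["tool_pos"]+W@[sx*.0375,.095,-h])[0]-[160,150])*6).round() for sx in(-1,1)])
# arc (grip at peg), hinge .538,.021
P0=o["tool_pos"]
for th in(-165,-155,-145,-135,-125,-115,-107,-99,-97):
    t=np.radians(th);P=np.array([.538+.095*np.cos(t),.021+.095*np.sin(t)]);print(th,((P-P0[:2])*1000).round(1))
E
```

```text
0.04 [array([270., 493.]), array([453., 453.])]
0.05 [array([268., 478.]), array([452., 437.])]
0.06 [array([265., 462.]), array([450., 421.])]
0.07 [array([262., 446.]), array([449., 405.])]
0.08 [array([260., 430.]), array([448., 388.])]
0.09 [array([257., 413.]), array([447., 371.])]
-165 [ 1.2 -0.1]
-155 [  6.8 -15.6]
-145 [ 15.1 -30. ]
-135 [ 25.8 -42.7]
-125 [ 38.4 -53.3]
-115 [ 52.8 -61.6]
-107 [ 65.2 -66.3]
-99 [ 78.1 -69.3]
-97 [ 81.4 -69.8]
```

Call:
{"op": "apply_moves", "data": {
  "targets": [
    [[2, 0, -14], [0, 0, 0]],
    [[2, 0, -14], [0, 0, 0]],
    [[2, 0, -14], [0, 0, 0]],
    [[2, 0, -14], [0, 0, 0]],
    [[2, 0, -14], [0, 0, 0]],
    [[2, 0, -14], [0, 0, 0]]
  ],
  "hand": 0,
  "squeeze": 15
}}

```text
time_s: 7.25
tool_pos: [0.4486, -0.0033, 0.075]
tool_rot: [-180.0, -0.1, -8.6]
force: [0.3, 0.1, 0.2]
grip_width: 0.0201
```

Call:
{"op": "apply_moves", "data": {
  "targets": [
    [[-1, 0, 0], [0, 0, 0]],
    [[-1, 0, 0], [0, 0, 0]],
    [[-1, 0, 0], [0, 0, 0]]
  ]
}}

```text
time_s: 7.55
tool_pos: [0.4474, -0.0034, 0.0747]
tool_rot: [-180.0, -0.0, -8.6]
force: [-0.8, -0.7, 2.3]
grip_width: 0.0115
```

Call:
{"op": "apply_moves", "data": {
  "targets": [
    [[2, -8, 0], [0, 0, 0]],
    [[6, -15, 0], [0, 0, 0]],
    [[10, -23, 0], [0, 0, 0]],
    [[14, -30, 0], [0, 0, 0]],
    [[19, -37, 0], [0, 0, 0]],
    [[25, -43, 0], [0, 0, 0]],
    [[31, -48, 0], [0, 0, 0]],
    [[37, -53, 0], [0, 0, 0]]
  ]
}}

```text
time_s: 8.35
tool_pos: [0.4848, -0.0575, 0.0747]
tool_rot: [180.0, -0.0, -8.6]
force: [-2.2, 1.5, 5.4]
grip_width: 0.0114
```

Call:
{"op": "apply_moves", "data": {
  "targets": [
    [[7, -4, 0], [0, 0, 0]],
    [[14, -8, 0], [0, 0, 0]],
    [[21, -11, 0], [0, 0, 0]],
    [[27, -13, 0], [0, 0, 0]],
    [[33, -15, 0], [0, 0, 0]],
    [[38, -16, 0], [0, 0, 0]],
    [[41, -16, 0], [0, 0, 0]],
    [[41, -16, 0], [0, 0, 0]]
  ]
}}

```text
time_s: 9.15
tool_pos: [0.5259, -0.0758, 0.0746]
tool_rot: [179.8, -0.1, -8.7]
force: [-0.8, -5.1, 4.8]
grip_width: 0.0115
```

Call:
{"op": "apply_moves", "data": {
  "targets": [
    [[2, 0, 0], [0, 0, 0]],
    [[4, 0, 0], [0, 0, 0]],
    [[4, 0, 0], [0, 0, 0]]
  ]
}}

```text
time_s: 9.45
tool_pos: [0.5296, -0.0765, 0.0747]
tool_rot: [179.8, -0.1, -8.7]
force: [-2.0, -5.5, 5.5]
grip_width: 0.0113
```

```bash
python3 hk.py pics/c2.png
```

```text
9.45 [ 0.5296 -0.0765  0.0747] [ 1.798e+02 -1.000e-01 -8.700e+00] [-2.  -5.5  5.5]
```

View pics/c2.png

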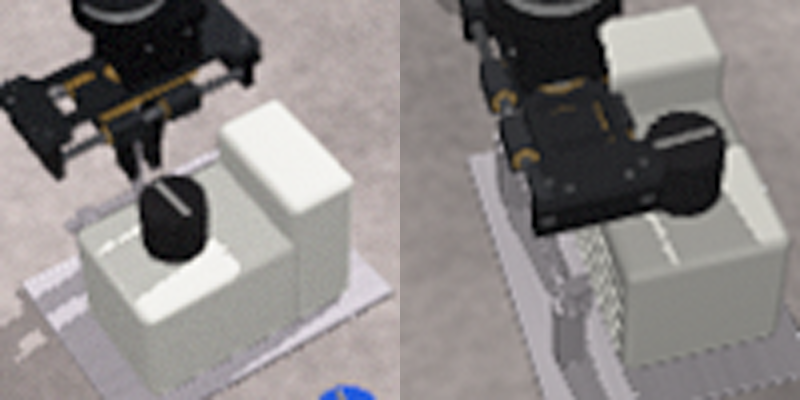

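Call:
{"op": "apply_moves", "data": {
  "targets": [
    [[3, -1, 0], [0, 0, 0]],
    [[6, -1, 0], [0, 0, 0]],
    [[6, -1, 0], [0, 0, 0]]
  ]
}}

```text
time_s: 9.85
tool_pos: [0.5312, -0.0768, 0.0743]
tool_rot: [179.8, 0.5, -8.7]
force: [-12.1, -2.9, 14.5]
grip_width: 0.0116
```

Force rose to 12 N and the motion stopped, so the hook is on its hard stop. Release and rise.

Call:
{"op": "apply_moves", "data": {
  "targets": [
    [[6, -1, 0], [0, 0, 0]],
    [[5, -1, 0], [0, 0, 0]],
    [[5, -1, 0], [0, 0, 0]],
    [[5, -1, 5], [0, 0, 0]],
    [[3, -1, 50], [0, 0, 0]],
    [[3, -1, 100], [0, 0, 0]],
    [[3, -1, 150], [0, 0, 0]],
    [[3, -1, 150], [0, 0, 0]]
  ],
  "hand": 45
}}

```text
time_s: 10.65
tool_pos: [0.5428, -0.0749, 0.2325]
tool_rot: [-179.8, -0.8, -8.6]
force: [1.2, -0.8, -0.6]
grip_width: 0.0448
```

```bash
python3 - <<'E'
from h import *
o=env.get_obs();print(o["tool_pos"],o["tool_rot"],o["qpos"].round(0),o["grip_width"])
p=env.read_camera("wrist");im=cv2.resize(p["image"][:,:,::-1],(800,600))
for t in("hook","hook_peg","cap"):
    for r in env.regions_of(p,t)[:2]: print(t,r["conf"],r["rect"],p["image"][r["region"]].mean(0).round())
b=env.read_camera("side")
for t in("cap",):
    for r in env.regions_of(b,t)[:5]: print(t,r["conf"],r["rect"],b["image"][r["region"]].mean(0).round())
for X,c in(((.523,-.073,.135),(0,0,255)),((.538,.021,.08),(0,255,0)),((.604,-.102,.16),(255,0,255))):
    q=proj(p,X,o)[0]*1.5625;cv2.circle(im,tuple(int(v) for v in np.clip(q,-999,2000)),5,c,2)
cv2.imwrite("pics/w4.png",im)
E
```

```text
[ 0.54279651 -0.07487282  0.23249682] [-179.83673289   -0.7889269    -8.57237224] [-21.   4.  28.  95.  -2.  81. -92.] 0.04477138567496347
hook 0.59 [169.6, 174.4, 316.2, 202.7] [135. 128. 129.]
hook_peg 0.79 [168.5, 172.1, 316.0, 204.5] [135. 128. 129.]
cap 0.83 [251.4, 84.7, 307.7, 146.9] [50. 48. 49.]
cap 0.81 [320.0, 229.8, 348.0, 262.8] [146.  81.  41.]
cap 0.83 [275.8, 191.1, 299.8, 219.5] [48. 47. 48.]
cap 0.68 [322.8, 195.6, 343.0, 222.4] [ 48.  73. 131.]
cap 0.66 [206.3, 268.5, 229.5, 293.6] [175.  99.  57.]
cap 0.6 [336.6, 224.6, 358.8, 250.8] [172.  96.  55.]
```

View pics/w4.png

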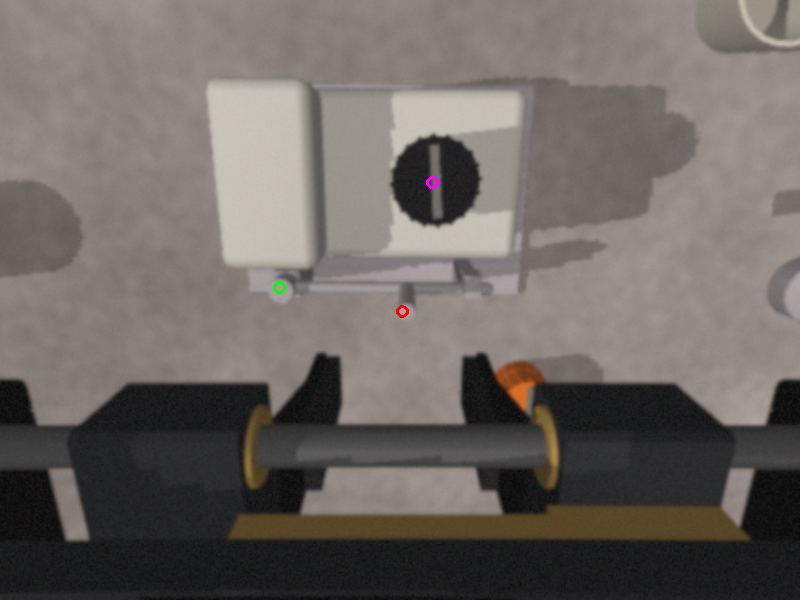

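The wrist view shows the bar parallel to the tank front, in its catch at (470,288), and the cap at (436,181). The cap has a 2 mm offset from my estimate, so I take it as (0.604, -0.104). Next: move over the cap with the last joint near the middle of its range.

Call:
{"op": "apply_moves", "data": {
  "targets": [
    [[61, -29, 0], [0, 0, 1.57]],
    [[61, -29, 0], [0, 0, 1.57]],
    [[61, -29, 0], [0, 0, 1.57]],
    [[61, -29, 0], [0, 0, 1.57]],
    [[61, -29, 0], [0, 0, 1.57]],
    [[61, -29, 0], [0, 0, 1.57]],
    [[61, -29, 0], [0, 0, 1.57]],
    [[61, -29, 0], [0, 0, 1.57]]
  ],
  "hand": 80
}}

```text
time_s: 11.75
tool_pos: [0.5985, -0.1033, 0.2227]
tool_rot: [-179.8, 0.1, 60.4]
force: [0.2, -0.5, -0.6]
grip_width: 0.0799
```

Call:
{"op": "apply_moves", "data": {
  "targets": [
    [[0, 0, 0], [0, 0, 0.4]],
    [[0, 0, 0], [0, 0, 0.4]],
    [[0, 0, 0], [0, 0, 0.4]],
    [[0, 0, 0], [0, 0, 0.4]]
  ]
}}

```text
time_s: 12.15
tool_pos: [0.5985, -0.1033, 0.2229]
tool_rot: [-179.8, 0.0, 82.9]
force: [-0.3, 0.3, 0.8]
grip_width: 0.08
```

```bash
python3 - <<'E'
from h import *
o=env.get_obs();print(o["tool_pos"],o["tool_rot"],o["qpos"].round(0),o["grip_width"])
p=env.read_camera("wrist")
for r in env.regions_of(p,"cap")[:3]:
    ys,xs=np.nonzero(r["region"]);c=((r["rect"][0]+r["rect"][2])/2,(r["rect"][1]+r["rect"][3])/2);print(r["conf"],r["rect"],p["image"][r["region"]].mean(0).round(),atz(p,c,.15,o))
a=env.read_camera("scene");b=env.read_camera("side")
E
```

```text
[ 0.59851483 -0.10325515  0.22286108] [-1.79824606e+02  8.78669921e-03  8.29436130e+01] [-10.  13.  21.  87.  -5.  82.   4.] 0.07996252920133126
0.94 [356.5, 183.3, 403.6, 233.4] [166.  89.  42.] [ 0.71247466 -0.13881723  0.15      ]
0.92 [363.1, 110.1, 417.6, 153.5] [ 43.  69. 127.] [ 0.72162131 -0.06704358  0.15      ]
0.81 [238.2, 149.2, 291.2, 218.6] [46. 45. 44.] [ 0.60579102 -0.10111499  0.15      ]
```

Call:
{"op": "apply_moves", "data": {
  "targets": [
    [[6, 0, 0], [0, 0, 0]],
    [[6, 0, -40], [0, 0, 0]],
    [[6, 0, -75], [0, 0, 0]],
    [[6, 0, -95], [0, 0, 0]],
    [[6, 0, -108], [0, 0, 0]],
    [[6, 0, -117], [0, 0, 0]],
    [[6, 0, -117], [0, 0, 0]]
  ]
}}

```text
time_s: 13.05
tool_pos: [0.6051, -0.1033, 0.1068]
tool_rot: [-179.9, 0.0, 82.9]
force: [0.4, 0.2, 0.7]
grip_width: 0.0799
```

Call:
{"op": "apply_moves", "data": {
  "targets": [
    [[0, 0, 0], [0, 0, 0]],
    [[0, 0, 0], [0, 0, 0]],
    [[0, 0, 0], [0, 0, 0]],
    [[0, 0, 0], [0, 0, 0]],
    [[0, 0, 0], [0, 0, 0]],
    [[0, 0, 0], [0, 0, 0]],
    [[0, 0, 0], [0, 0, 0]],
    [[0, 0, 0], [0, 0, 0]]
  ],
  "hand": 30,
  "squeeze": 40
}}

```text
time_s: 13.85
tool_pos: [0.6055, -0.1034, 0.1079]
tool_rot: [180.0, -0.0, 82.9]
force: [-0.8, -0.1, 4.0]
grip_width: 0.0488
```

```bash
cat > st.py <<'E'
from h import *
o=env.get_obs();print(o["time_s"],o["tool_pos"].round(4),o["tool_rot"].round(1),"F",o["force"].round(1),"M",o["wrist_torque"].round(2),o["grip_width"].round(4),"j7",o["qpos"][6].round(0))
E
python3 st.py
```

```text
Traceback (most recent call last):
  File "st.py", line 2, in <module>
    o=env.get_obs();print(o["time_s"],o["tool_pos"].round(4),o["tool_rot"].round(1),"F",o["force"].round(1),"M",o["wrist_torque"].round(2),o["grip_width"].round(4),"j7",o["qpos"][6].round(0))
                                                                                                                                           ^^^^^^^^^^^^^^^^^^^^^
AttributeError: 'float' object has no attribute 'round'
```

Gripped at 48.8 mm. I'll try anticlockwise.

```bash
sed -i 's/o\["grip_width"\].round(4)/round(o["grip_width"],4)/' st.py; python3 st.py
```

```text
13.85 [ 0.6055 -0.1034  0.1079] [180.   -0.   82.9] F [-0.8 -0.1  4. ] M [-0.07  0.15  0.02] 0.0488 j7 5.0
```

Call:
{"op": "apply_moves", "data": {
  "targets": [
    [[0, 0, 0], [0, 0, 0.1]],
    [[0, 0, 0], [0, 0, 0.2]],
    [[0, 0, 0], [0, 0, 0.3]],
    [[0, 0, 0], [0, 0, 0.4]],
    [[0, 0, 0], [0, 0, 0.5]],
    [[0, 0, 0], [0, 0, 0.6]]
  ]
}}

```text
time_s: 14.45
tool_pos: [0.6064, -0.1048, 0.1076]
tool_rot: [179.9, 0.1, 117.3]
force: [3.6, -2.5, -0.0]
grip_width: 0.049
```

```bash
python3 st.py
```

```text
14.45 [ 0.6064 -0.1048  0.1076] [1.799e+02 1.000e-01 1.173e+02] F [ 3.6 -2.5 -0. ] M [-0.76 -0.84 -1.47] 0.049 j7 38.0
```

A 1.5 N·m resisting moment means a hard stop with slip, so this is the wrong way. Now clockwise, checking the moment.

Call:
{"op": "apply_moves", "data": {
  "targets": [
    [[0, 0, 0], [0, 0, -0.1]],
    [[0, 0, 0], [0, 0, -0.2]],
    [[0, 0, 0], [0, 0, -0.3]],
    [[0, 0, 0], [0, 0, -0.4]],
    [[0, 0, 0], [0, 0, -0.5]],
    [[0, 0, 0], [0, 0, -0.6]],
    [[0, 0, 0], [0, 0, -0.7]],
    [[0, 0, 0], [0, 0, -0.8]]
  ]
}}

```text
time_s: 15.25
tool_pos: [0.605, -0.1037, 0.1076]
tool_rot: [-180.0, 0.0, 71.2]
force: [-0.9, -1.7, 2.5]
grip_width: 0.0492
```

```bash
python3 st.py
```

```text
15.25 [ 0.605  -0.1037  0.1076] [-180.     0.    71.2] F [-0.9 -1.7  2.5] M [-0.26  0.33 -0.03] 0.0492 j7 -6.0
```

Call:
{"op": "apply_moves", "data": {
  "targets": [
    [[0, 0, 0], [0, 0, -0.1]],
    [[0, 0, 0], [0, 0, -0.2]],
    [[0, 0, 0], [0, 0, -0.3]],
    [[0, 0, 0], [0, 0, -0.4]]
  ]
}}

```text
time_s: 15.65
tool_pos: [0.6049, -0.1039, 0.1076]
tool_rot: [-180.0, 0.0, 48.3]
force: [-1.8, -0.9, 2.3]
grip_width: 0.0491
```

```bash
python3 st.py
```

```text
15.65 [ 0.6049 -0.1039  0.1076] [-180.     0.    48.3] F [-1.8 -0.9  2.3] M [-0.23  0.38  0.06] 0.0491 j7 -28.0
```

Runs free clockwise. Continue to the end stop.

Call:
{"op": "apply_moves", "data": {
  "targets": [
    [[0, 0, 0], [0, 0, -0.1]],
    [[0, 0, 0], [0, 0, -0.2]],
    [[0, 0, 0], [0, 0, -0.3]],
    [[0, 0, 0], [0, 0, -0.4]],
    [[0, 0, 0], [0, 0, -0.5]],
    [[0, 0, 0], [0, 0, -0.6]],
    [[0, 0, 0], [0, 0, -0.7]],
    [[0, 0, 0], [0, 0, -0.75]]
  ]
}}

```text
time_s: 16.45
tool_pos: [0.6048, -0.1037, 0.1076]
tool_rot: [-180.0, 0.1, 5.4]
force: [-1.5, -0.3, 3.9]
grip_width: 0.0487
```

```bash
python3 st.py
```

```text
16.45 [ 0.6048 -0.1037  0.1076] [-1.8e+02  1.0e-01  5.4e+00] F [-1.5 -0.3  3.9] M [-0.1   0.6   0.03] 0.0487 j7 -69.0
```

Call:
{"op": "apply_moves", "data": {
  "targets": [
    [[0, 0, 0], [0, 0, -0.08]],
    [[0, 0, 0], [0, 0, -0.16]],
    [[0, 0, 0], [0, 0, -0.16]]
  ]
}}

```text
time_s: 16.75
tool_pos: [0.6048, -0.1036, 0.1076]
tool_rot: [-180.0, 0.1, -3.6]
force: [-2.4, -0.2, 3.4]
grip_width: 0.0491
```

```bash
python3 st.py
```

```text
16.75 [ 0.6048 -0.1036  0.1076] [-1.8e+02  1.0e-01 -3.6e+00] F [-2.4 -0.2  3.4] M [-0.14  0.78 -0.06] 0.0491 j7 -78.0
```

Call:
{"op": "apply_moves", "data": {
  "targets": [
    [[0, 0, 0], [0, 0, -0.08]],
    [[0, 0, 0], [0, 0, -0.12]],
    [[0, 0, 0], [0, 0, -0.12]]
  ]
}}

```text
time_s: 17.05
tool_pos: [0.6048, -0.1031, 0.1076]
tool_rot: [-180.0, 0.1, -10.3]
force: [-2.9, 1.1, 4.5]
grip_width: 0.0486
```

```bash
python3 st.py
```

```text
17.05 [ 0.6048 -0.1031  0.1076] [-1.80e+02  1.00e-01 -1.03e+01] F [-2.9  1.1  4.5] M [ 0.15  0.93 -0.01] 0.0486 j7 -85.0
```

Call:
{"op": "apply_moves", "data": {
  "targets": [
    [[0, 0, 4], [0, 0, 0]],
    [[0, 0, 8], [0, 0, 0]],
    [[0, 0, 8], [0, 0, 0]]
  ]
}}

```text
time_s: 17.35
tool_pos: [0.605, -0.1028, 0.1155]
tool_rot: [-179.9, 0.0, -10.4]
force: [-2.3, 2.1, -0.5]
grip_width: 0.0488
```

```bash
python3 st.py
```

```text
17.35 [ 0.605  -0.1028  0.1155] [-179.9    0.   -10.4] F [-2.3  2.1 -0.5] M [ 0.46  0.7  -0.02] 0.0488 j7 -85.0
```

Almost no resistance to the lift, so the cap is free. Raise to about 100 mm in total.

Call:
{"op": "apply_moves", "data": {
  "targets": [
    [[0, 0, 15], [0, 0, 0]],
    [[0, 0, 35], [0, 0, 0]],
    [[0, 0, 55], [0, 0, 0]],
    [[0, 0, 75], [0, 0, 0]],
    [[0, 0, 88], [0, 0, 0]],
    [[0, 0, 93], [0, 0, 0]],
    [[0, 0, 93], [0, 0, 0]],
    [[0, 0, 93], [0, 0, 0]]
  ]
}}

```text
time_s: 18.15
tool_pos: [0.6048, -0.1033, 0.2076]
tool_rot: [-180.0, 0.1, -10.5]
force: [1.0, -0.4, -1.2]
grip_width: 0.0489
```

```bash
python3 st.py; python3 - <<'E'
from h import *
a=env.read_camera("scene");b=env.read_camera("side")
for p in(a,b):
  for t in("cap","pitcher","tamper","cup"):
    for r in env.regions_of(p,t)[:4]: print(t,round(r["conf"],2),r["rect"],p["image"][r["region"]].mean(0).round())
A=cv2.resize(a["image"][125:250,185:310,::-1],(400,400));B=cv2.resize(b["image"][135:260,200:325,::-1],(400,400))
cv2.imwrite("pics/fin.png",np.hstack([A,B]))
E
```

```text
18.15 [ 0.6048 -0.1033  0.2076] [-1.80e+02  1.00e-01 -1.05e+01] F [ 1.  -0.4 -1.2] M [-0.06  0.17  0.04] 0.0489 j7 -86.0
cap 0.83 [227.7, 177.2, 247.5, 199.6] [29. 28. 29.]
cap 0.83 [245.0, 270.0, 258.5, 293.8] [216. 122.  63.]
cap 0.71 [273.5, 250.1, 290.7, 270.9] [ 46.  84. 179.]
cap 0.54 [176.7, 193.1, 194.6, 214.9] [212. 117.  62.]
pitcher 0.9 [326.3, 138.9, 351.8, 173.3] [129. 124. 130.]
tamper 0.82 [114.0, 251.3, 136.7, 275.9] [174. 167. 174.]
tamper 0.38 [198.0, 184.3, 289.9, 264.8] [188. 185. 184.]
cup 0.92 [171.2, 282.0, 204.0, 316.0] [185. 182. 172.]
cap 0.9 [206.7, 270.7, 232.8, 295.1] [174.  98.  56.]
cap 0.87 [337.6, 221.1, 358.9, 251.3] [171.  97.  57.]
cap 0.77 [278.8, 167.9, 297.3, 193.4] [32. 32. 33.]
cap 0.75 [324.2, 200.5, 343.5, 220.5] [ 45.  70. 132.]
pitcher 0.65 [203.9, 103.7, 233.9, 149.5] [110. 106. 109.]
pitcher 0.29 [234.6, 168.6, 317.0, 273.5] [151. 149. 147.]
tamper 0.95 [278.4, 358.8, 302.3, 384.0] [142. 138. 142.]
cup 0.75 [352.3, 274.8, 387.5, 316.5] [142. 140. 132.]
```

View pics/fin.png

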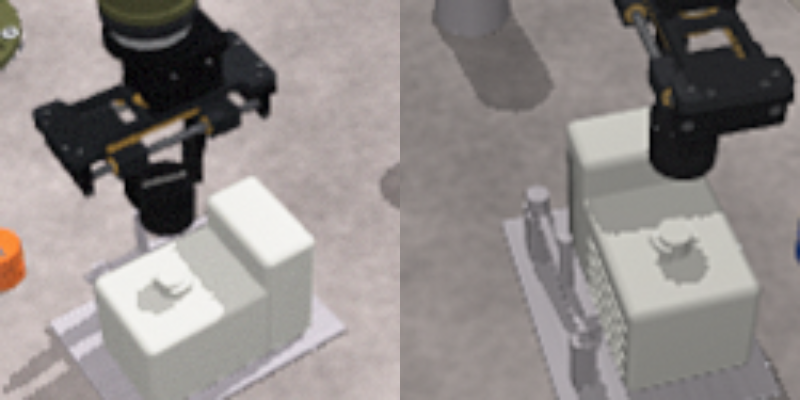

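The cap hangs upright in the fingers (scene (165,200), side (683,140)) above the bare neck, the hook is closed, and the bystanders are where they were. Handing in.

```bash
python3 -c "
from cell import env
print(env.sign_off())"
```

```text
the job is handed in; nothing more can be done
None
```

The job is handed in: the hook is closed in its catch, and the arm is holding the black cap upright about 10 cm above its neck. No verdict was reported.

- **Hook:** My first sweep missed, because the fingertips sit about 30 mm short of the reported TCP and passed over the peg. I then gripped the peg lower down and swung the hook until it hit its hard stop (12 N of resistance). The wrist picture afterwards showed the bar in its catch, parallel to the tank front.
- **Cap:** Anticlockwise hit a hard stop with about 1.5 N·m of resistance. Clockwise ran free, so this tank has a reverse thread. I turned it about 128° from that stop and it lifted with almost no resistance.
- **Last checks (at 18.2 s of 51 s):** The grip was still on the cap at 48.9 mm and 40 N, with the TCP 100 mm above its height at the grasp. The final pictures showed the hook closed and the neck bare. The pitcher, tamper and cup were within a few pixels of where they started.
- **Not confirmed:** The step 2 cap angle was judged from the tool's rotation, not measured in a picture. I never felt the cap's far end stop.

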